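# Fetch a fresh exhaust filter from the leaning carton for the vacuum pump

## Robot

A 6-joint arm with a two-finger parallel gripper is mounted at the origin on the work surface. World frame = base frame: x ahead of the robot, y to its left, z up, the work surface at z = 0. Lengths are in m, angles in rad, forces in N, time in s.
With the tool pointing down it reaches from about 0.275 to 0.75 m from the base axis. Payload 10.2 kg.
Tool frame: the origin (TCP) lies at the very end of the fingers, on their centre line; the grasp point (between the pads) lies 19 mm behind it; y points along the fingers, z is the direction in which the jaws open and shut, and the axes are right-handed (so a half turn about y gives the same grasp; the last joint's range is limited). The gripper opens to 88 mm and grips with 3 to 60 N. Pads are 18 mm wide; open, the fingers measure 123 mm over their backs; the gripper's body (75 mm by 187 mm) begins 45 mm behind the grasp point.
Start: joints at [-1.447, 0.313, 1.498, -0, 1.331, -0.223], TCP at [0.178, -0.494, 0.239] pointing down, gripper open.
Joint ranges: [-2.94, 2.94], [-0.97, 2.17], [0.19, 2.56], [-1.23, 4.37], [0.02, 3.11], [-2.88, 2.88]. Speed limits (rad/s): [2.39, 2.39, 3.01, 3.14, 3.14, 3.14].

## Interface

Orientations are given as a rotation vector (axis times angle).
In Python, from rig import arm, snapshot, calibration gives the robot as it stands.
- The arm moves only by the shell command python3 -m creep 'ROWS' [OPENING]. ROWS is JSON, one flat list of numbers, 4 for each row, row after row: the shift along the tool's x, y, z in mm, then the turn about the tool's y in degrees. In form: [x, y, z, turn, x, y, z, turn, ...]. A call has 1 to 5 rows; each row shifts and turns the commanded pose from where the row before left it, along the tool's axes as they then stand; what a row does not reach is not made up. A row lasts 1/8 s, in which the tool goes at most 62.5 mm and 10.7 degrees, less where a joint would pass 70% of its speed; a pose out of reach is approached as far as the arm can. A call with a gripper value outside its range is refused whole. OPENING is the finger opening in mm, from 0 to 88.1, set as the call begins (- or left out, the last holds). The fingers move at their own pace and stop on an object; the grip force is fixed at half the most. Time passes only in rows, so rows that do not move let the fingers close. It gives the time, the measured TCP pose, the force and the opening at its end, in the units of the state.
- arm.observe(): the state, without advancing time (a new reading comes with each control period).
- snapshot(name): name is "scene" or "side" or "wrist"; returns (picture, depth): 384x512x3 uint8, red, green, blue; 384x512 float32, m along the optical axis (not along the pixel's ray), 0 where there is no reading.
- calibration(name): a dict with "mtx" (3x3 intrinsics, pixels), "eye" and "rotation" of the camera in the world. Camera axes: x right, y up, looking along -z (the intrinsics and any distortion apply to the point x, -y, -z); pixel columns grow to the right and rows downward; lengths in m; the calibration is good to about 2 mm. A picture is of the moment at which its call begins: read the wrist's pose just before it. calibration takes no time and is no camera call; for the wrist camera it gives the pose at the moment of the call.
- arm.finish_job(): hands the job in, once; it reports no verdict.
The state is a dict: "time": time; "joint_pos": joint angles; "joint_velocities": joint speeds; "effort": joint torques, N m; "tcp_pos": TCP position; "eef_rot": TCP orientation; "force": force on the tool from outside, world axes, zero at the start; "torque": the same for the moment, N m; "gripper_width": finger opening in m.
Only numpy, scipy, OpenCV 4.12 (cv2) and the standard library are available. Lean on these libraries where they do the work, as an engineer would, in place of code of your own. Each camera call takes 0.05 s, during which the arm holds its last target.

## Task

The vacuum pump is due a filter change: fold the leaning carton's front flap right back to the outside, lift the one pleated filter cartridge out of its cell along the slope of the carton, and stand it upright on the floor of the drip tray beside the jar, without dropping it. Leave the other containers and the things on the bench where they are.

Things in the scene. Friction and masses are not known exactly. Their poses are not given: they have to be found in the camera images.
- carton_mouth (a point): Centre of the open top of a fixed cardboard carton, 328 mm wide, 172 deep, 165 tall, leaning 35 degrees to the robot's right on a sloping stand; its yaw varies. Axes: y level along the width, roughly away from and towards the robot; x from the front (low, right-hand) wall to rear (high) wall; z out of the cells along the slope, 35 degrees from vertical. Walls and dividers, 4 mm thick, all end in the plane z = 0.
- front_row (a point): Middle of the mouth of the front row's middle cell, in the rim plane (axes as carton_mouth). Two rows of three cells, each 104 mm (y) by 80 mm (x) inside, 160 mm deep; centres at y = -108, 0, +108 mm; the rear row lies 84 mm further along x. The front row holds the filter, a bottle and a can in any order; the rear row a can and a bottle.
- filter: Pleated paper filter cartridge with steel end caps, 72 mm across, 108 tall, plus a plain steel neck on top, 36 across and 42 tall, to grip (150 in all; 0.16 to 0.28 kg, about half of it in the neck). In a front-row cell, against its front wall, within 5 mm of its middle along y; neck top 10 mm below the rim plane. Origin at the centre of its underside, z along its axis to the neck. From above: a bare steel disc on a steel cap.
- flap (a joint): Hinge angle of the carton's front flap, rad: 0 = shut over the front row, in the rim plane; grows as the free edge swings up and over to the right, outward; 0.96 = upright; 2.8 = its stop, folded right back. At the start it stands part open (0.5 to 0.9) over the front row. Light; stays where it is left (about 1 N at its edge moves it).
- flap_hinge (a point): Middle of the flap's hinge line, on the front wall's rim. The flap is a cardboard sheet 78 mm from hinge to free edge, 322 mm wide, 4 mm thick. This point's axes turn with the flap: x from the hinge to the free edge, y along the hinge.
- flap_edge (a point): Middle of the flap's free edge, 78 mm from the hinge; turns with the flap.
- tray: Shallow aluminium drip tray, fixed, 170 mm (its x) by 220 mm (its y), 22 mm tall, walls and floor 4 mm thick, to the right of the robot's middle line. Origin at the centre of its underside, z up. A jar stands near its -y end; the filter goes beside it, its middle best at about x = 0, y = +40 mm.
- jar: Squat glass jar, 52 mm across and 55 mm tall, standing in the tray at about y = -68 mm of the tray. Origin at the centre of its underside. Must stay where it is.
- bottle: Oil bottle, 72 mm across, 150 mm tall, sloping shoulders and a 30 mm screw cap, stood in a front-row cell of the carton, axis parallel to the cell. Origin at the centre of its underside, z along its axis towards its top. Must stay where it is.
- can: Spray can, 72 mm across, 150 mm tall, smooth, with a 56 mm overcap, stood in a front-row cell of the carton, axis parallel to the cell. Origin at the centre of its underside, z along its axis towards its top. Must stay where it is.
- rear_bottle: The same kind of oil bottle, stood in a rear-row cell of the carton, axis parallel to the cell. Origin at the centre of its underside, z along its axis towards its top. Must stay where it is.
- rear_can: The same kind of spray can, stood in a rear-row cell of the carton, axis parallel to the cell. Origin at the centre of its underside, z along its axis towards its top. Must stay where it is.
- flask: Conical glass flask, 82 mm across the foot, 133 mm tall, standing on the bench between carton and tray. Origin at the centre of its underside. Must stay where it is.
- stopper: Rubber stopper, 54 mm across, 45 mm tall, standing on the bench between carton and tray. Origin at the centre of its underside. Must stay where it is.
- wrench: Steel wrench, 140 mm long, lying flat on the bench between carton and tray. Must stay where it is.
Things that resemble listed ones, but are neither listed nor needed, are in the scene too. Leave any pink look-alike of the filter alone.

How it is judged:
By the outcome, as a careful person would: the job done as asked, in the order asked, and still so for the second after the job is handed in, with the robot touching nothing.
It also fails if it takes over 54 s, if anything falls off the work surface, if the arm or the gripper's body presses on something with over 40 N, if the wrist force passes 120 N, or if a joint passes its speed limit or range.

## Working session

There is one attempt and no reset: what is moved stays moved. The work goes in short steps, Python scripts to look and compute and a shell command to move; the robot and the scene stay as the last step left them, time stands still between calls to the robot, and variables do not carry over. Pictures are saved under pics/ and viewed, and the job is handed in when it is done.

```bash
ls; mkdir -p pics
cat > h.py <<'E'
import numpy as np, cv2
from rig import arm, snapshot, calibration
def grab(name, fn):
    c=calibration(name); p,d=snapshot(name)
    np.savez('pics/'+fn+'.npz',p=p,d=d,**{k:np.array(v) for k,v in c.items()})
    cv2.imwrite('pics/'+fn+'.png',p[:,:,::-1]); return c,p,d
def load(fn): return dict(np.load('pics/'+fn+'.npz',allow_pickle=True))
def pts(D):
    d=D['d'];K=D['mtx'];v,u=np.mgrid[:d.shape[0],:d.shape[1]]
    X=np.stack([(u-K[0,2])/K[0,0]*d,-(v-K[1,2])/K[1,1]*d,-d],-1)
    return X@D['rotation'].T+D['eye']
E
python3 - <<'E'
from h import *
for n in ['scene','side','wrist']:
    c,p,d=grab(n,n+'0'); print(n,{k:np.round(v,4).tolist() if not isinstance(v,str) else v for k,v in c.items()},(d==0).mean())
s=arm.observe();print(s)
E
```

```text
pics
scene {'mtx': [[477.6193, 0.0, 256.3166], [0.0, 477.6193, 186.9694], [0.0, 0.0, 1.0]], 'eye': [1.4384, 0.4262, 1.0434], 'rotation': [0.5184, 0.837, 1.9076]} 0.004140218098958333
side {'mtx': [[434.4463, 0.0, 250.2936], [0.0, 434.4463, 193.3188], [0.0, 0.0, 1.0]], 'eye': [0.8402, -0.3334, 1.2295], 'rotation': [0.3602, 0.1347, 0.6981]} 0.004124959309895833
wrist {'mtx': [[287.4279, 0.0, 255.0766], [0.0, 287.4279, 189.6102], [0.0, 0.0, 1.0]], 'eye': [0.2505, -0.4673, 0.3841], 'rotation': [-0.2617, 0.1849, -1.2139]} 0.003992716471354167
{'time': 0.15, 'joint_pos': array([-1.44740781e+00,  3.13331723e-01,  1.49821088e+00,  1.25182508e-05,
        1.33102869e+00, -2.23403587e-01]), 'joint_velocities': array([ 2.14128489e-03, -1.65026732e-03, -1.73926598e-03,  6.31658795e-04,
       -3.48228036e-05,  1.28757553e-03]), 'effort': array([ 1.47152605e-03, -4.02301133e+01, -2.52316833e+01,  6.94212620e-02,
        3.44003749e-02, -8.77545972e-05]), 'tcp_pos': array([ 0.1784061 , -0.49357209,  0.23830676]), 'eef_rot': array([-0.35601093,  2.03393357, -2.03191756]), 'force': array([ 0.86179242,  0.41616486, -0.34450652]), 'torque': array([0.01537537, 0.06634724, 0.03600015]), 'gripper_width': 0.08830544842573923}
```

Rotation is a rotvec; I'll convert it.

```bash
sed -i "s/    X=np.stack/    D['rotation']=cv2.Rodrigues(D['rotation'].astype(float))[0] if D['rotation'].size==3 else D['rotation']\n    X=np.stack/" h.py; tail -8 h.py
python3 - <<'E'
from h import *
for n in ['scene','side','wrist']:
    D=load(n+'0');P=pts(D); print(n,[k for k in D], [np.round(P[r,c],3).tolist() for r,c in [(200,250),(350,100),(350,450),(100,100)]])
E
```

```text
np.savez('pics/'+fn+'.npz',p=p,d=d,**{k:np.array(v) for k,v in c.items()})
    cv2.imwrite('pics/'+fn+'.png',p[:,:,::-1]); return c,p,d
def load(fn): return dict(np.load('pics/'+fn+'.npz',allow_pickle=True))
def pts(D):
    d=D['d'];K=D['mtx'];v,u=np.mgrid[:d.shape[0],:d.shape[1]]
    D['rotation']=cv2.Rodrigues(D['rotation'].astype(float))[0] if D['rotation'].size==3 else D['rotation']
    X=np.stack([(u-K[0,2])/K[0,0]*d,-(v-K[1,2])/K[1,1]*d,-d],-1)
    return X@D['rotation'].T+D['eye']
scene ['p', 'd', 'mtx', 'eye', 'rotation'] [[0.482, -0.079, -0.002], [0.851, -0.573, -0.746], [0.718, 0.578, -0.001], [-0.086, -1.25, -0.293]]
side ['p', 'd', 'mtx', 'eye', 'rotation'] [[0.536, 0.018, -0.001], [0.509, -0.567, -0.003], [1.45, 0.267, -0.752], [0.022, -0.067, 0.13]]
wrist ['p', 'd', 'mtx', 'eye', 'rotation'] [[0.25, -0.467, 0.384], [0.159, -0.446, 0.309], [0.211, -0.534, 0.327], [0.183, -0.28, -0.001]]
```

View pics/scene0.png

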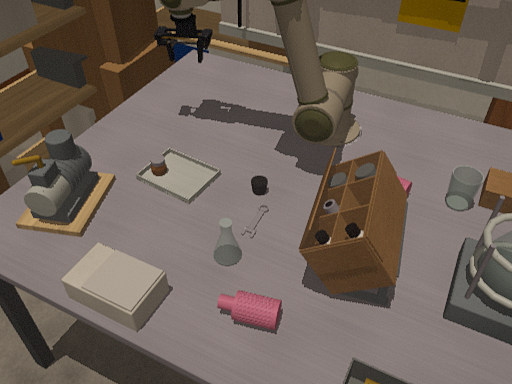

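View pics/side0.png

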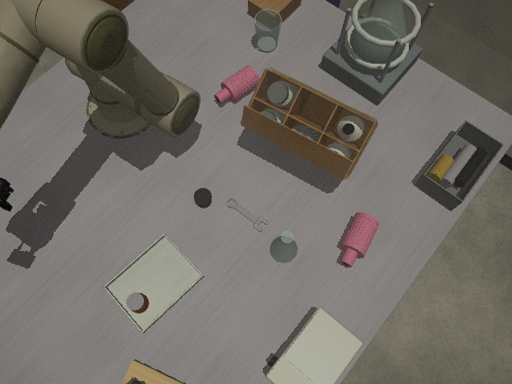

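View pics/wrist0.png

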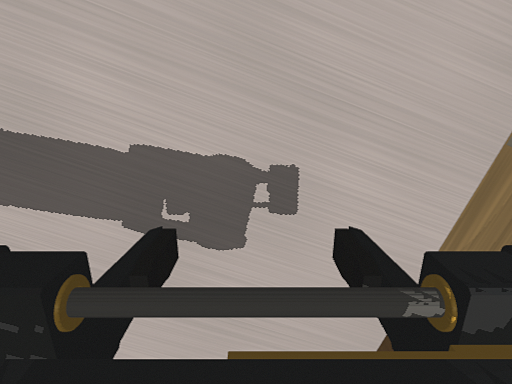

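Run:
```python
from h import *
D=load('scene0');cv2.imwrite('pics/z1.png',cv2.resize(D['p'][140:310,290:430,::-1],None,fx=3.5,fy=3.5,interpolation=cv2.INTER_CUBIC))
D=load('side0');cv2.imwrite('pics/z2.png',cv2.resize(D['p'][60:190,230:390,::-1],None,fx=4.5,fy=4.5,interpolation=cv2.INTER_CUBIC))
```

```text
(no output)
```

View pics/z1.png

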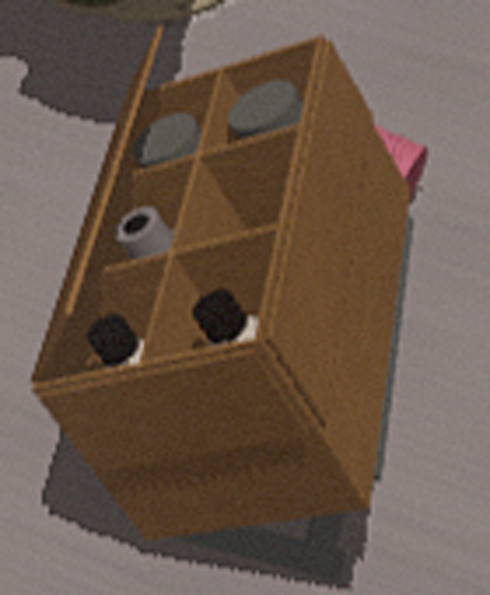

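View pics/z2.png

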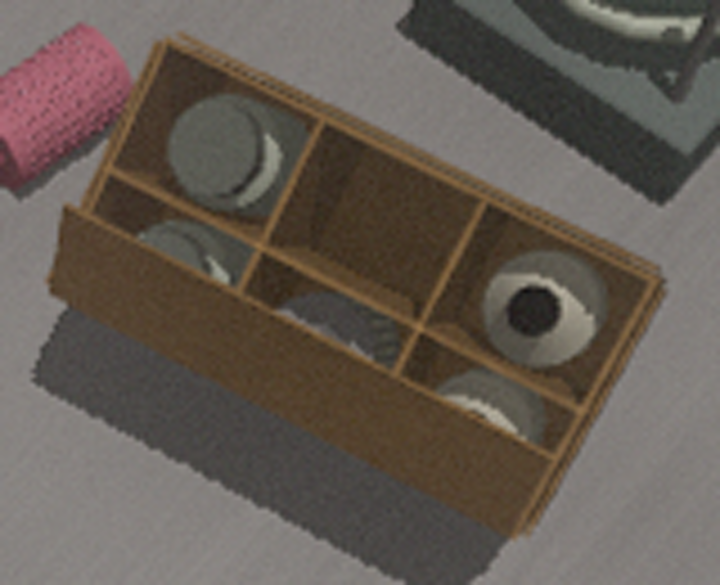

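```bash
cat >> h.py <<'E'
def ray(D,u,v):
    R=cv2.Rodrigues(D['rotation'].astype(float))[0] if D['rotation'].size==3 else D['rotation']
    K=D['mtx'];r=R@np.array([(u-K[0,2])/K[0,0],-(v-K[1,2])/K[1,1],-1]);return D['eye'],r/np.linalg.norm(r)
def tri(D1,p1,D2,p2):
    a,r=ray(D1,*p1);b,s=ray(D2,*p2)
    t=np.linalg.lstsq(np.stack([r,-s],1),b-a,rcond=None)[0]
    A=a+t[0]*r;B=b+t[1]*s;return (A+B)/2,np.linalg.norm(A-B)
E
python3 - <<'E'
from h import *
S=load('scene0');T=load('side0')
z1=lambda u,v:((u+.5)/3.5-.5+290,(v+.5)/3.5-.5+140)
z2=lambda u,v:((u+.5)/4.5-.5+230,(v+.5)/4.5-.5+60)
C={'FR':((262,343),(660,275)),'NR':((325,38),(167,38)),'FF':((36,388),(516,537)),'flapN':((158,28),(65,207)),'flapF':((70,312),(553,457))}
for k,(a,b) in C.items():
    X,e=tri(S,z1(*a),T,z2(*b));print(k,np.round(X,4),round(e,4)); C[k]=X
print(C['FR']-C['NR'],np.linalg.norm(C['FR']-C['NR']),np.linalg.norm(C['FF']-C['FR']),np.linalg.norm(C['flapF']-C['flapN']))
E
```

```text
FR [0.7053 0.3236 0.2534] 0.001
NR [0.3814 0.2704 0.2503] 0.0021
FF [0.7279 0.1847 0.1566] 0.002
flapN [0.406  0.1466 0.2335] 0.0005
flapF [0.7226 0.2003 0.2358] 0.0031
[0.32388364 0.05316295 0.00306877] 0.328232127945443 0.17083339349777985 0.32114603397671193
```

```bash
cat > frame.py <<'E'
from h import *
yaw=0.1645
a=np.deg2rad(35);h=np.array([-np.sin(yaw),np.cos(yaw),0]);k=np.array([0,0,1.])
X=np.cos(a)*h+np.sin(a)*k; Z=-np.sin(a)*h+np.cos(a)*k; Y=np.cross(Z,X)
FR=np.array([0.7053,0.3236,0.2534]);NR=np.array([0.3814,0.2704,0.2503]);FF=np.array([0.7279,0.1847,0.1566])
fN=np.array([0.406,0.1466,0.2335]);fF=np.array([0.7226,0.2003,0.2358])
M=np.mean([FR-86*X/1e3+.164*Y,NR-86*X/1e3-.164*Y,FF+86*X/1e3+.164*Y],0)
R=np.stack([X,Y,Z],1)
def loc(p): return (np.asarray(p)-M)@R
def wld(x,y,z): return M+R@(np.array([x,y,z])/1e3)
E
python3 - <<'E'
from frame import *
print('M',M.round(4),'Y',Y.round(4))
for n,p in dict(FR=FR,NR=NR,FF=FF,fN=fN,fF=fF).items(): print(n,(loc(p)*1e3).round(1))
for p in (fN,fF):
    l=loc(p)*1e3; print(np.arctan2(l[2],l[0]+84),np.hypot(l[2],l[0]+84))
Rt=cv2.Rodrigues(arm.observe()['eef_rot'])[0];print(Rt.round(3))
ang=lambda v:np.rad2deg(np.arctan2(v[1],v[0]))
print('toolx',ang(Rt[:,0]),'toolz',ang(Rt[:,2]),'carton Y',ang(Y),'h',ang(h))
print('hinge',wld(-86,0,0),'filterbase est',wld(-46,0,-160),'neck top',wld(-46,0,-10))
# tray
D=load('scene0');P=pts(D);D2=load('side0');P2=pts(D2)
print(P2[300,110:200:10].round(3))
# neck depth points in scene
L=(P-M)@R*1e3
m=(abs(L[...,1])<40)&(L[...,0]<-10)&(L[...,0]>-80)&(L[...,2]>-20)&(L[...,2]<5)
print(m.sum(),L[m].mean(0) if m.any() else '')
v,u=np.where(m);print(u.min(),u.max(),v.min(),v.max())
E
```

```text
M [0.5548 0.2274 0.2037] Y [-0.9865 -0.1638  0.    ]
FR [  86.  -164.2    0.5]
NR [ 84.7 164.   -2.4]
FF [ -84.8 -163.8    1.9]
fN [-28.3 160.   56.2]
fF [ -26.  -161.1   57.5]
0.789650618706999 79.16792894223123
0.7807951507959495 81.62917371556796
[[-0.94  -0.     0.34 ]
 [-0.34   0.001 -0.94 ]
 [-0.    -1.    -0.001]]
toolx -160.1304530159161 toolz -70.1304405477646 carton Y -170.57484427009797 h 99.42515572990204
hinge [0.56631978 0.15795308 0.1543299 ] filterbase est [0.5459255  0.28081017 0.04620863] neck top [0.56001475 0.19593517 0.16908144]
[[ 0.435 -0.459  0.005]
 [ 0.456 -0.441  0.004]
 [ 0.494 -0.419  0.062]
 [ 0.514 -0.402  0.062]
 [ 0.52  -0.387  0.007]
 [ 0.54  -0.369  0.005]
 [ 0.561 -0.352  0.003]
 [ 0.581 -0.334 -0.   ]
 [ 0.603 -0.316  0.005]]
138 [-44.65042972  -1.47213886  -9.28817676]
317 337 199 215
```

```bash
python3 -m creep '[0,-25,0,-10,0,-25,0,-10,0,-25,0,-10,0,-25,0,-10,0,0,0,-10]' 0; python3 -m creep '[0,0,0,-10,0,0,0,-10,0,0,0,-9.5,0,0,0,0]'
cat > st.py <<'E'
from frame import *
def st(target=None):
    s=arm.observe();Rt=cv2.Rodrigues(s['eef_rot'])[0]
    print('t',round(s['time'],2),'tcp',s['tcp_pos'].round(4),'loc',(loc(s['tcp_pos'])*1e3).round(1),'q',s['joint_pos'].round(2),'F',s['force'].round(1),'w',round(s['gripper_width'],4),'zang',np.rad2deg(np.arctan2(Rt[1,2],Rt[0,2])).round(2))
    if target is not None: print('shift tool mm',((np.array(target)-s['tcp_pos'])@Rt*1e3).round(1))
    return s,Rt
E
python3 - <<'E'
from st import *
# start point for flap: hinge hv + ... inner side
hg=wld(-84,0,0); 
st(hg+h*.075+k*.16)
_,_=st(hg+h*.075+k*.05)
E
```

```text
time: 0.78
tcp_pos: [0.1785, -0.4941, 0.3403]
eef_rot: [-1.027, 1.457, -1.462]
force: [-0.2, 0.8, -0.3]
gripper_width: 0.0403
time: 1.27
tcp_pos: [0.1784, -0.4937, 0.3385]
eef_rot: [-1.281, 1.089, -1.089]
force: [-0.2, -0.1, -0.5]
gripper_width: 0.0011
t 1.27 tcp [ 0.1784 -0.4937  0.3385] loc [-454.9  489.4  483.2] q [-1.45  0.26  1.31  0.    1.57 -1.61] F [-0.2 -0.1 -0.5] w 0.0011 zang 9.28
shift tool mm [-657.2   23.4  487.7]
t 1.27 tcp [ 0.1784 -0.4937  0.3385] loc [-454.9  489.4  483.2] q [-1.45  0.26  1.31  0.    1.57 -1.61] F [-0.2 -0.1 -0.5] w 0.0011 zang 9.28
shift tool mm [-657.1  133.4  487.7]
```

```bash
for i in 1 2 3; do python3 -m creep '[-38,0,28,0,-38,0,28,0,-38,0,28,0,-38,0,28,0,-38,0,28,0]' | grep tcp_pos; done;  python3 - <<'E'
from st import *
hg=wld(-84,0,0); 
st(hg+h*.075+k*.05)
grab('wrist','w1')
E
```

```text
tcp_pos: [0.2861, -0.282, 0.3387]
tcp_pos: [0.3933, -0.0717, 0.3388]
tcp_pos: [0.5005, 0.1386, 0.3386]
t 3.15 tcp [0.5005 0.1386 0.3386] loc [ 12.9  68.1 155.7] q [ 0.04  0.25  1.32 -0.    1.57 -0.12] F [ 1.1 -1.3 -0.1] w 0.0004 zang 9.14
shift tool mm [-85.3 133.1  67.7]
```

View pics/w1.png

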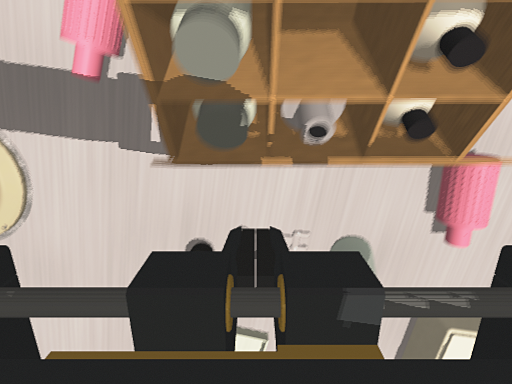

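```bash
python3 -m creep '[-43,0,34,0,-43,0,34,0,0,40,0,0,0,45,0,0,0,48,0,0]' | grep -E 'tcp_pos|force';  python3 - <<'E'
from st import *
hg=wld(-84,0,0); 
s,_=st(hg+h*.075+k*.05)
d=s['tcp_pos']-hg;print('h,v from hinge mm',d@h*1e3,d[2]*1e3)
E
```

```text
tcp_pos: [0.5533, 0.2331, 0.2054]
force: [-39.8, 8.4, 330.0]
t 3.83 tcp [0.5533 0.2331 0.2054] loc [ 5.7  0.5 -1.9] q [0.2  0.5  1.31 0.   1.33 0.04] F [-39.8   8.4 330. ] w 0.0006 zang 9.15
shift tool mm [-0.4 -0.1  0.5]
h,v from hinge mm 74.60472057375524 49.90624653860798
```

```bash
python3 -m creep '[0,-20,0,0,0,-10,0,0,0,0,0,0]' | grep -E 'tcp_pos|force';  python3 - <<'E'
from st import *
st()
grab('scene','s2');grab('wrist','w2')
D=load('s2');cv2.imwrite('pics/z3.png',cv2.resize(D['p'][120:310,270:430,::-1],None,fx=3.5,fy=3.5))
E
```

```text
tcp_pos: [0.5533, 0.2329, 0.2362]
force: [0.9, -0.3, 0.2]
t 4.2 tcp [0.5533 0.2329 0.2362] loc [23.3  0.5 23.4] q [ 0.2   0.48  1.26 -0.    1.4   0.04] F [ 0.9 -0.3  0.2] w 0.0003 zang 9.28
```

View pics/z3.png

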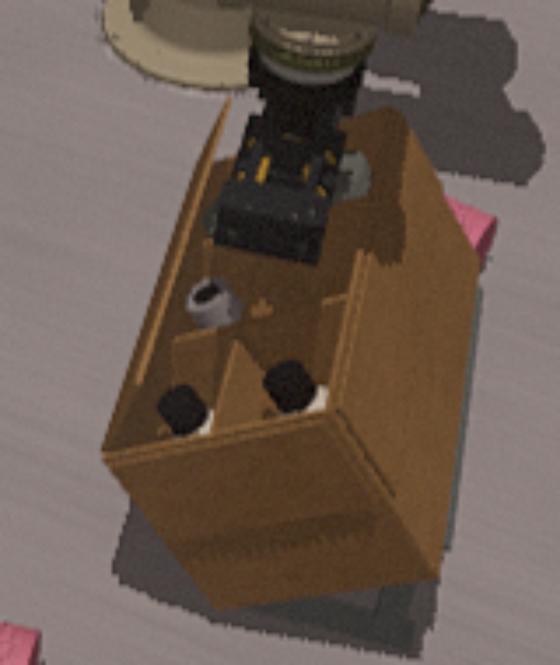

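View pics/w2.png

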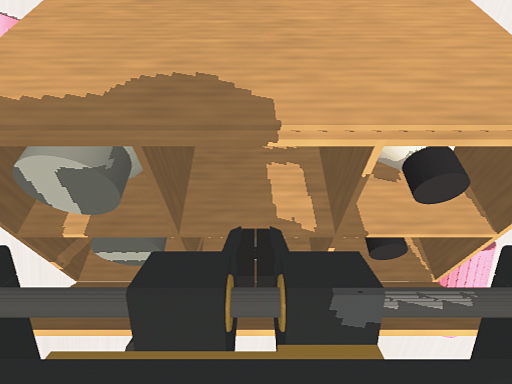

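```bash
python3 -m creep '[40,0,0,0,0,14,0,0,0,14,0,0,0,0,0,0]' | grep -E 'tcp_pos|force';  cat >> st.py <<'E'
hg=wld(-84,0,0)
def hv():
    s,_=st();d=s['tcp_pos']-hg;print('h,v from hinge mm',(d@h*1e3).round(1),(d[2]*1e3).round(1))
E
python3 -c "
from st import *
hv()"
```

```text
tcp_pos: [0.5588, 0.1941, 0.206]
force: [-0.1, -0.1, 0.9]
t 4.8 tcp [0.5588 0.1941 0.206 ] loc [-26.1   1.5  21.1] q [ 0.14  0.49  1.33  0.    1.33 -0.03] F [-0.1 -0.1  0.9] w -0.0 zang 9.41
h,v from hinge mm 35.3 50.5
```

```bash
python3 -m creep '[18,0,0,0,18,0,0,0,18,0,0,0]' | grep -E 'tcp_pos|force'; python3 -m creep '[18,2,0,0,14,8,0,0]' | grep -E 'tcp_pos|force'
python3 - <<'E'
from st import *
hv();grab('side','d1')
D=load('d1');cv2.imwrite('pics/z4.png',cv2.resize(D['p'][40:200,200:400,::-1],None,fx=3.5,fy=3.5))
E
```

```text
tcp_pos: [0.5687, 0.1388, 0.2079]
force: [0.9, 1.1, 0.4]
tcp_pos: [0.574, 0.1072, 0.1978]
force: [-0.4, 0.9, 0.7]
t 5.42 tcp [0.574  0.1072 0.1978] loc [-103.2    0.7   65. ] q [-0.02  0.47  1.37 -0.    1.29 -0.18] F [-0.4  0.9  0.7] w 0.0004 zang 9.33
h,v from hinge mm -53.0 42.3
```

View pics/z4.png

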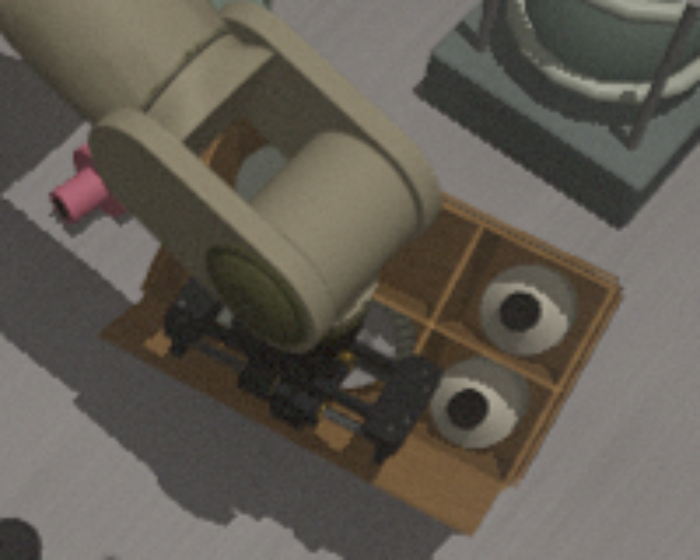

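```bash
python3 -m creep '[8,16,0,0,6,16,0,0,2,14,0,0,0,5,0,0]' | grep -E 'tcp_pos|force'; 
python3 -c "
from st import *
hv()"
```

```text
tcp_pos: [0.5762, 0.0927, 0.1476]
force: [-13.4, -2.5, 33.3]
t 5.97 tcp [0.5762 0.0927 0.1476] loc [-143.9    0.9   32.3] q [-0.04  0.52  1.44 -0.    1.18 -0.2 ] F [-13.4  -2.5  33.3] w 0.0005 zang 9.39
h,v from hinge mm -67.6 -7.9
```

```bash
python3 -m creep '[0,-40,0,0,0,-50,0,0,-20,-50,0,0,-40,0,0,0,-10,0,0,0]' 54| grep -E 'tcp_pos|force'
python3 - <<'E'
from st import *
hv();grab('scene','s3');grab('wrist','w3')
D=load('s3');cv2.imwrite('pics/z5.png',cv2.resize(D['p'][120:310,270:430,::-1],None,fx=3.5,fy=3.5))
# flap plane from scene/side depth
grab('side','d3')
for n in('s3','d3'):
    P=pts(load(n));L=(P-M)@R*1e3
    m=(abs(L[...,1])<155)&(L[...,0]<-95)&(L[...,0]>-155)&(L[...,2]>-10)&(L[...,2]<60)
    q=L[m];
    if len(q)>20:
        c=np.polyfit(q[:,0],q[:,2],1);print(n,len(q),np.median(q,0).round(1),'angle',np.pi+np.arctan(c[0]),'z at -84',np.polyval(c,-84))
E
```

```text
tcp_pos: [0.5644, 0.1637, 0.2864]
force: [0.2, -0.6, -0.3]
t 6.6 tcp [0.5644 0.1637 0.2864] loc [ -5.4   1.  104.8] q [ 0.08  0.43  1.21  0.    1.5  -0.08] F [ 0.2 -0.6 -0.3] w 0.0482 zang 9.51
h,v from hinge mm 4.3 130.9
s3 1732 [-125.2  -24.3   22.9] angle 2.8040632855602934 z at -84 8.417801966172117
d3 2568 [-125.2   -6.3   24.8] angle 2.80293414930901 z at -84 10.372292054662022
```

View pics/z5.png

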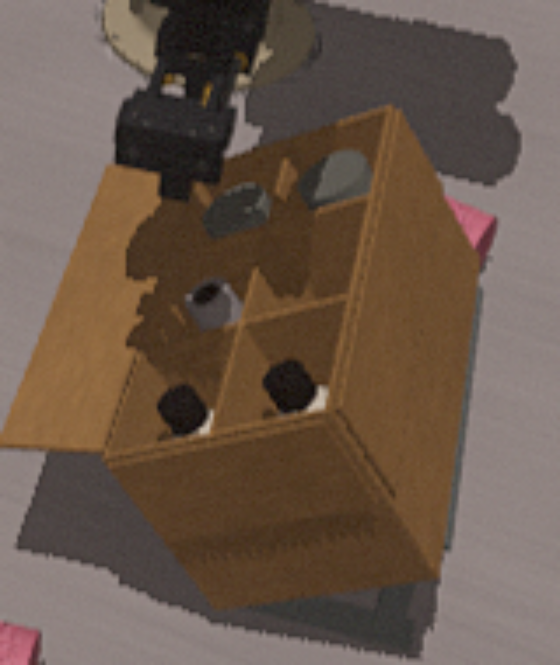

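View pics/w3.png

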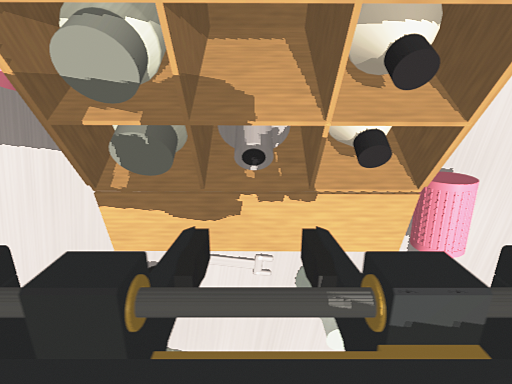

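Run:
```python
from st import *
for n in('s3','d3','w3'):
    D=load(n);P=pts(D);L=(P-M)@R*1e3
    hsv=cv2.cvtColor(D['p'],cv2.COLOR_RGB2HSV)
    m=(abs(L[...,1])<48)&(L[...,0]<-8)&(L[...,0]>-78)&(L[...,2]>-75)&(L[...,2]<15)&(hsv[...,1]<70)
    q=L[m]
    top=q[(q[:,2]>-18)&(q[:,2]<0)]; 
    print(n,len(q),'top',len(top),top.mean(0).round(1),top.min(0).round(1),top.max(0).round(1),'z pct',np.percentile(top[:,2],[10,50,90]).round(1))
    nk=q[(q[:,2]>-45)&(q[:,2]<-2)]
    if len(nk)>10: 
        A=np.c_[2*nk[:,:2],np.ones(len(nk))];b=(nk[:,:2]**2).sum(1);s=np.linalg.lstsq(A,b,rcond=None)[0];print(' circ',s[:2].round(1),np.sqrt(s[2]+s[0]**2+s[1]**2).round(1),len(nk))
    cap=q[(q[:,2]<-45)&(q[:,2]>-60)]; print(' cap',len(cap),np.median(cap,0).round(1) if len(cap) else '')
    # rim heights: thin wall pixels: cardboard in |z|<8
    for nm,(x0,x1) in dict(front=(-90,-80),mid=(-3,3),rear=(80,90)).items():
        r=L[(abs(L[...,1])<165)&(L[...,0]>x0)&(L[...,0]<x1)&(abs(L[...,2])<8)&(hsv[...,1]>80)]
        print('  rim',nm,len(r),np.median(r,0).round(1) if len(r) else '')
```

```text
s3 145 top 101 [-43.6  -3.3  -9.2] [-64.6 -17.5 -18. ] [-26.7  25.6  -3.9] z pct [-15.2  -7.6  -5.6]
 circ [-46.    0.9] 15.2 145
 cap 0 
  rim front 389 [-83.1 -35.9   1.4]
  rim mid 314 [  1.1 -28.    0.6]
  rim rear 357 [ 85.5 -29.8   1.1]
d3 452 top 113 [-47.5   0.2  -4.9] [-66.1 -15.7 -17.1] [-30.1  18.9  -0.1] z pct [-7.8 -4.5 -1.6]
 circ [-47.1   2.6] 23.3 241
 cap 175 [-45.1   1.  -47. ]
  rim front 186 [-83.7  -4.5   3.2]
  rim mid 116 [ -0.7 -48.2   4.9]
  rim rear 158 [ 84.1 -77.    4.4]
w3 2096 top 1197 [-43.2   2.7  -7.2] [-66.3 -14.4 -18. ] [-29.4  20.   -3.3] z pct [-13.7  -5.7  -4.8]
 circ [-45.4   2.6] 14.2 1547
 cap 549 [-57.   21.9 -47.1]
  rim front 4321 [-83.7   1.4   1. ]
  rim mid 5698 [ 0.4 -0.8  0.6]
  rim rear 1281 [ 81.1 -22.6   4.3]
```

Run:
```python
from st import *
T=M+h*(-.033)+k*(-.053)+Y*.0018
st(T)
```

```text
t 6.75 tcp [0.5648 0.1617 0.2859] loc [ -7.3   0.9 105.5] q [ 0.08  0.43  1.21 -0.    1.5  -0.08] F [-0.6  0.2 -0.2] w 0.0542 zang 9.4
shift tool mm [-33.6 135.2  -0.7]
```

```bash
python3 -m creep '[-34,0,-1,0,0,35,0,0,0,35,0,0,0,30,0,0,0,0,0,0]' | grep -E 'tcp_pos|force'
python3 - <<'E'
from st import *
T=M+h*(-.033)+k*(-.053)+Y*.0018
st(T);grab('wrist','w4')
E
```

```text
tcp_pos: [0.5577, 0.1941, 0.1846]
force: [0.2, -0.2, 1.4]
t 7.38 tcp [0.5577 0.1941 0.1846] loc [-38.3   2.6   3.5] q [ 0.14  0.5   1.36 -0.    1.28 -0.03] F [ 0.2 -0.2  1.4] w 0.0537 zang 9.3
shift tool mm [-0.4 33.9  1. ]
```

View pics/w4.png

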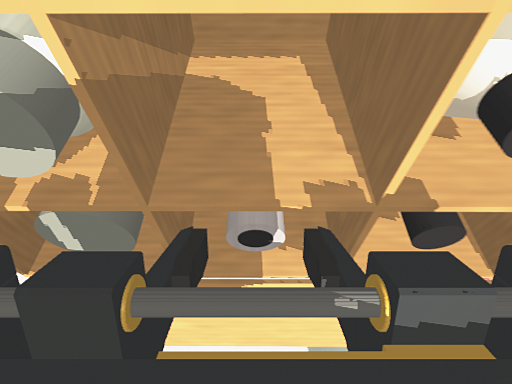

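```bash
python3 -m creep '[0,12,0,0,0,8,0,0,0,4,0,0]' | grep -E 'tcp_pos|force';python3 -m creep '[0,3,0,0,0,2,0,0]' | grep -E 'tcp_pos|force'
```

```text
tcp_pos: [0.5583, 0.1952, 0.1624]
force: [-0.3, -0.6, 1.2]
tcp_pos: [0.5584, 0.1953, 0.1577]
force: [-0.1, 0.4, 0.5]
```

```bash
python3 -m creep '[0,3,0,0,0,2,0,0,0,0,0,0]' | grep -E 'tcp_pos|force'; python3 -m creep '[0,0,0,0,0,0,0,0,0,0,0,0,0,0,0,0]' 20
python3 - <<'E'
from st import *
T=M+h*(-.033)+k*(-.053)+Y*.0018
st(T);grab('wrist','w5')
E
```

```text
tcp_pos: [0.5583, 0.1953, 0.1526]
force: [0.2, -0.5, 0.3]
time: 8.93
tcp_pos: [0.5583, 0.1953, 0.1528]
eef_rot: [-1.282, 1.088, -1.088]
force: [-0.8, 0.3, 1.0]
gripper_width: 0.0352
t 8.93 tcp [0.5583 0.1953 0.1528] loc [-55.6   1.8 -23.1] q [ 0.14  0.53  1.4   0.    1.2  -0.02] F [-0.8  0.3  1. ] w 0.0352 zang 9.37
shift tool mm [ 0.7  2.1 -0. ]
```

View pics/w5.png

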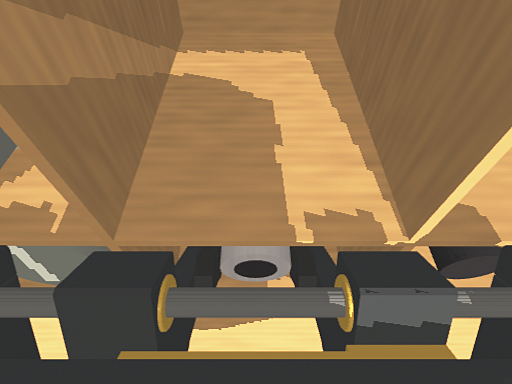

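```bash
python3 -m creep '[5.7,-8.2,0,0,5.7,-8.2,0,0]' | grep -E 'tcp_pos|force|width'; python3 -m creep '[8.6,-12.3,0,0,8.6,-12.3,0,0,8.6,-12.3,0,0]' | grep -E 'tcp_pos|force|width'
python3 - <<'E'
from st import *
st();grab('scene','s6');grab('wrist','w6')
D=load('s6');cv2.imwrite('pics/z6.png',cv2.resize(D['p'][120:310,270:430,::-1],None,fx=3,fy=3))
E
```

```text
tcp_pos: [0.5602, 0.1837, 0.1696]
force: [-0.6, 1.7, -1.8]
gripper_width: 0.0354
tcp_pos: [0.5646, 0.1578, 0.2071]
force: [1.0, 0.8, -1.6]
gripper_width: 0.0352
t 9.6 tcp [0.5646 0.1578 0.2071] loc [-55.6   1.8  43.2] q [ 0.07  0.47  1.35 -0.    1.32 -0.09] F [ 1.   0.8 -1.6] w 0.0352 zang 9.36
```

View pics/z6.png

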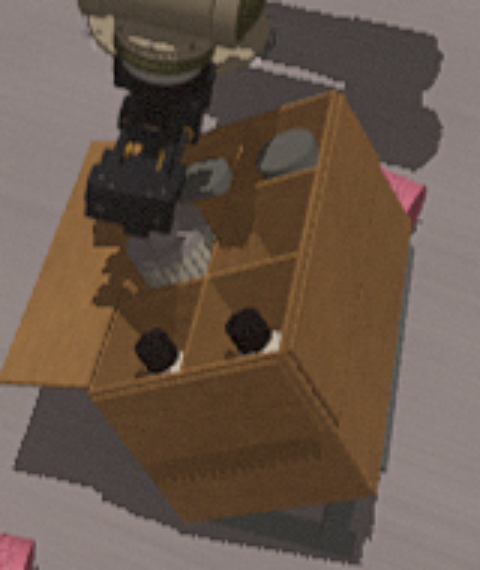

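```bash
python3 -m creep '[8.6,-12.3,0,0,8.6,-12.3,0,0,8.6,-12.3,0,0,8.6,-12.3,0,0]' | grep -E 'tcp_pos|force|width'; python3 -m creep '[8.6,-12.3,0,0,8.6,-12.3,0,0,8.6,-12.3,0,0,8.6,-12.3,0,0]' | grep -E 'tcp_pos|force|width'
python3 - <<'E'
from st import *
st();grab('scene','s7');grab('side','d7')
D=load('s7');cv2.imwrite('pics/z7.png',cv2.resize(D['p'][100:310,240:430,::-1],None,fx=2.8,fy=2.8))
D=load('d7');cv2.imwrite('pics/z8.png',cv2.resize(D['p'][40:240,180:400,::-1],None,fx=3,fy=3))
E
```

```text
tcp_pos: [0.5701, 0.124, 0.2562]
force: [0.0, 0.2, -2.1]
gripper_width: 0.0351
tcp_pos: [0.5757, 0.0901, 0.3052]
force: [0.6, -0.2, -2.5]
gripper_width: 0.0356
t 10.7 tcp [0.5757 0.0901 0.3052] loc [-55.5   1.9 162.9] q [-0.05  0.41  1.19 -0.    1.54 -0.21] F [ 0.6 -0.2 -2.5] w 0.0356 zang 9.37
```

View pics/z7.png

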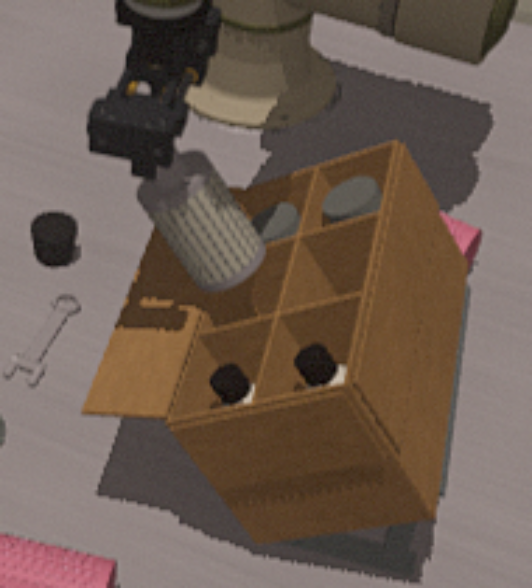

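View pics/z8.png

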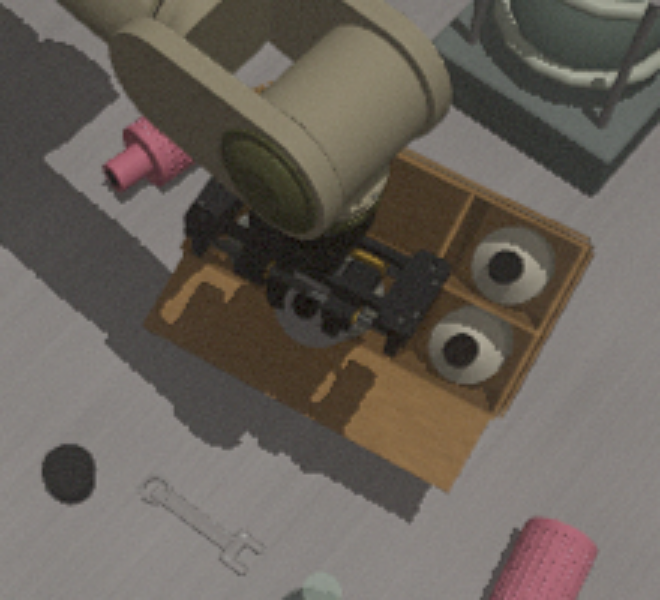

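Run:
```python
from st import *
D=load('scene0');cv2.imwrite('pics/z9.png',cv2.resize(D['p'][135:215,125:235,::-1],None,fx=6,fy=6,interpolation=cv2.INTER_CUBIC))
D=load('side0');cv2.imwrite('pics/z10.png',cv2.resize(D['p'][225:345,95:215,::-1],None,fx=5,fy=5,interpolation=cv2.INTER_CUBIC))
```

```text
(no output)
```

View pics/z9.png

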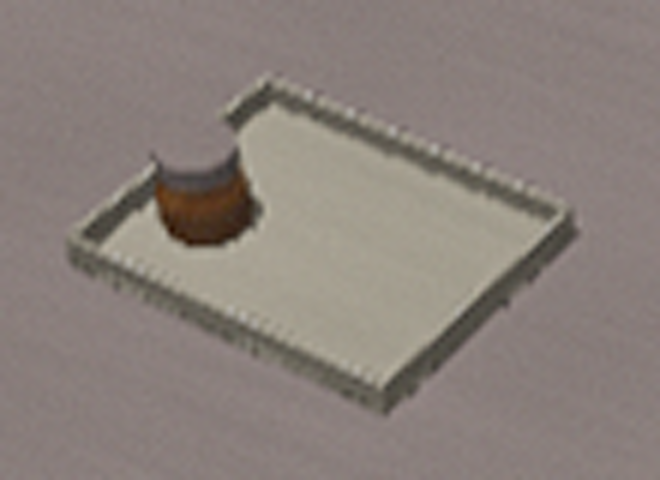

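View pics/z10.png

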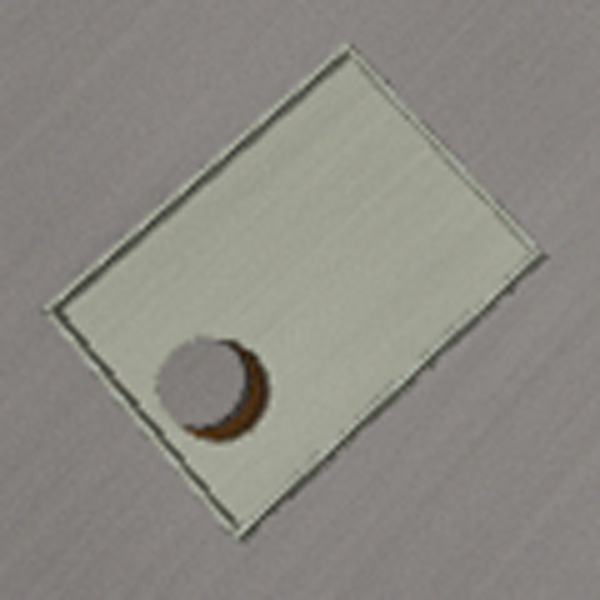

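```bash
cat > tray.py <<'E'
from st import *
def onp(D,u,v,z):
    e,r=ray(D,u,v);return e+r*(z-e[2])/r[2]
z9=lambda u,v:((u+.5)/6-.5+125,(v+.5)/6-.5+135)
z10=lambda u,v:((u+.5)/5-.5+95,(v+.5)/5-.5+225)
S=load('scene0');T=load('side0')
a=[(268,75),(576,212),(382,395),(68,240)]   # scene corners
b=[(45,310),(348,44),(545,254),(240,538)]   # side corners
A=np.array([onp(S,*z9(*p),.022) for p in a]);B=np.array([onp(T,*z10(*p),.022) for p in b])
E
python3 - <<'E'
from tray import *
print(A.round(3));print(B.round(3))
for Q in (A,B): print(Q.mean(0).round(4),[np.linalg.norm(Q[i]-Q[(i+1)%4]).round(4) for i in range(4)])
print('jar top',onp(T,*z10(201,383),.055).round(3))
E
```

```text
[[ 0.398 -0.44   0.022]
 [ 0.422 -0.219  0.022]
 [ 0.593 -0.235  0.022]
 [ 0.569 -0.452  0.022]]
[[ 0.4   -0.444  0.022]
 [ 0.42  -0.227  0.022]
 [ 0.589 -0.243  0.022]
 [ 0.568 -0.458  0.022]]
[ 0.4955 -0.3365  0.022 ] [np.float64(0.2216), np.float64(0.1712), np.float64(0.2187), np.float64(0.1712)]
[ 0.4946 -0.3431  0.022 ] [np.float64(0.2179), np.float64(0.1695), np.float64(0.217), np.float64(0.1686)]
jar top [ 0.504 -0.414  0.055]
```

```bash
python3 -m creep '[-9.5,13.6,0,0,-9.6,13.7,0,0,-9.6,13.7,0,0]' | grep -E 'tcp_pos|force|width'; python3 -m creep '[-7,-2.6,0,0,-7,-7,0,0,-7.8,-7.6,0,0]' | grep -E 'tcp_pos|force|width'
python3 - <<'E'
from st import *
st();grab('scene','s8')
D=load('s8');cv2.imwrite('pics/z11.png',cv2.resize(D['p'][100:310,240:430,::-1],None,fx=2.8,fy=2.8))
E
```

```text
tcp_pos: [0.5703, 0.1202, 0.2616]
force: [-1.2, 0.9, -1.1]
gripper_width: 0.0355
tcp_pos: [0.5674, 0.1408, 0.2816]
force: [-0.6, -1.3, -3.6]
gripper_width: 0.0349
t 11.55 tcp [0.5674 0.1408 0.2816] loc [-27.    1.7 114.1] q [ 0.04  0.42  1.23 -0.    1.49 -0.12] F [-0.6 -1.3 -3.6] w 0.0349 zang 9.37
```

View pics/z11.png

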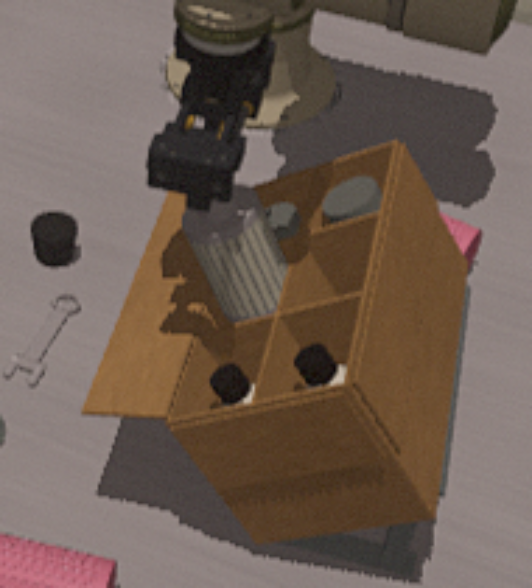

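```bash
python3 -m creep '[-8.5,-6,0,0,-8.4,-5.8,0,0,-7.4,-3.5,0,0,-7.4,-3.5,0,0]' | grep -E 'tcp_pos|force|width'; python3 -m creep '[-7,-2,0,0,-6.5,-1.2,0,0,0,0,0,0]' | grep -E 'tcp_pos|force|width'
cat > tilt.py <<'E'
from st import *
import sys
def tilt(fn):
    s,_=st();D=load(fn);P=pts(D);q=(P-s['tcp_pos'])
    hsv=cv2.cvtColor(D['p'],cv2.COLOR_RGB2HSV)
    H=q@h*1e3;Yc=q@(-Y)*1e3;V=q[...,2]*1e3
    return D,H,Yc,V,hsv
E
python3 - <<'E'
from st import *
st();grab('scene','s9');grab('side','d9')
D=load('s9');cv2.imwrite('pics/z12.png',cv2.resize(D['p'][100:310,240:430,::-1],None,fx=2.8,fy=2.8))
E
```

```text
tcp_pos: [0.5622, 0.1723, 0.2997]
force: [0.2, -2.8, -1.8]
gripper_width: 0.0356
tcp_pos: [0.5599, 0.1856, 0.3025]
force: [0.5, -2.2, -2.2]
gripper_width: 0.0351
t 12.47 tcp [0.5599 0.1856 0.3025] loc [ 22.2   1.8 105.1] q [ 0.12  0.43  1.17  0.    1.54 -0.04] F [ 0.5 -2.2 -2.2] w 0.0351 zang 9.4
```

View pics/z12.png

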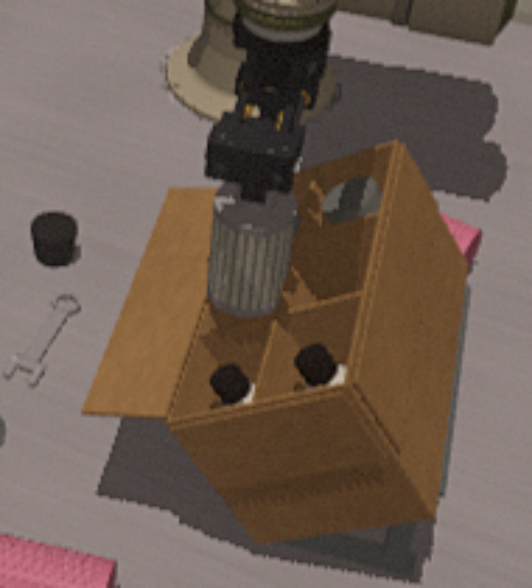

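```bash
cat > tilt.py <<'E'
from st import *
from scipy.optimize import least_squares
def tilt(fn,jaw=None):
    s=arm.observe();Rt=cv2.Rodrigues(s['eef_rot'])[0];left=-Rt[:,0];fwd=Rt[:,2]
    D=load(fn);q=(pts(D)-s['tcp_pos'])*1e3
    H=q@left;F=q@fwd;V=q[...,2]
    hsv=cv2.cvtColor(D['p'],cv2.COLOR_RGB2HSV)
    m=(V<-38)&(V>-118)&(abs(F)<48)&(H>-60)&(H<70)&(hsv[...,1]<60)
    A=np.stack([H[m],F[m],V[m]],1)
    f=lambda p:np.linalg.norm(np.cross(A-np.r_[p[:2],-70],(lambda a:a/np.linalg.norm(a))(np.r_[p[2:],1])),axis=1)-36
    r=least_squares(f,[0,0,0,0],loss='soft_l1',f_scale=2)
    print(fn,m.sum(),'axis at V=-70',r.x[:2].round(1),'lean deg (top towards left, fwd)',np.rad2deg(r.x[2:]).round(1),'rms',np.abs(r.fun).mean().round(2), 'Vmin',np.percentile(V[m],1))
E
python3 - <<'E'
from tilt import *
tilt('s9');tilt('d9')
E
```

```text
s9 589 axis at V=-70 [ 3.2 -0.7] lean deg (top towards left, fwd) [-1.3  0.2] rms 1.1 Vmin -116.65431859794522
d9 373 axis at V=-70 [1.1 1. ] lean deg (top towards left, fwd) [-1.2 -0.2] rms 0.66 Vmin -116.69091744534411
```

```bash
python3 -m creep '[-2.7,0,0,0,0,0,0,0]' | grep -E 'tcp_pos|force|width'; python3 -m creep '[4,-10,0,0,8,-25,0,0,0,-20,0,0,0,0,0,0]' | grep -E 'tcp_pos|force|width'
python3 - <<'E'
from tilt import *
st();grab('scene','s10');grab('side','d10')
tilt('s10');tilt('d10')
yh=np.array([.097,.995,0]);T=np.array([.495,-.340,0])+.04*yh
st(np.array([T[0],T[1],arm.observe()['tcp_pos'][2]]))
E
```

```text
tcp_pos: [0.5595, 0.1878, 0.3026]
force: [-0.1, -2.5, -1.7]
gripper_width: 0.0352
tcp_pos: [0.5618, 0.1761, 0.3593]
force: [-0.0, 0.3, -2.9]
gripper_width: 0.0355
t 13.32 tcp [0.5618 0.1761 0.3593] loc [ 46.8   1.5 157.2] q [ 0.1   0.41  1.05  0.    1.68 -0.06] F [-0.   0.3 -2.9] w 0.0355 zang 9.38
s10 694 axis at V=-70 [3.7 0.2] lean deg (top towards left, fwd) [-1.8 -0.4] rms 1.13 Vmin -116.82634446626163
d10 419 axis at V=-70 [1.8 1.3] lean deg (top towards left, fwd) [-1.7 -0.1] rms 0.67 Vmin -117.23841848699196
t 13.43 tcp [0.5614 0.176  0.357 ] loc [ 45.5   1.9 155.3] q [ 0.1   0.42  1.05  0.    1.67 -0.06] F [ 0.1 -0.1 -2.4] w 0.0355 zang 9.38
shift tool mm [ 4.597e+02 -1.000e-01 -1.393e+02]
```

```bash
python3 -m creep '[15,0,-5,0,28,0,-8,0,34,0,-10,0,34,0,-10,0,34,0,-10,0]' | grep -E 'tcp_pos|force|width'; python3 -m creep '[34,0,-10,0,34,0,-10,0,34,0,-10,0,34,0,-10,0,34,0,-11,0]' | grep -E 'tcp_pos|force|width';  python3 -m creep '[34,0,-11,0,34,0,-11,0,34,0,-11,0,28,0,-8,0,15,0,-5,0]' | grep -E 'tcp_pos|force|width'
python3 - <<'E'
from tilt import *
grab('scene','s11');grab('side','d11')
tilt('s11');tilt('d11')
yh=np.array([.097,.995,0]);T=np.array([.495,-.340,0])+.04*yh
st(np.array([T[0],T[1],.1325]))
E
```

```text
tcp_pos: [0.542, 0.024, 0.3571]
force: [0.6, -0.3, -1.6]
gripper_width: 0.0352
tcp_pos: [0.5191, -0.1519, 0.3571]
force: [0.1, 0.4, -1.9]
gripper_width: 0.0351
tcp_pos: [0.4973, -0.3023, 0.3569]
force: [-0.1, -0.6, -1.8]
gripper_width: 0.0354
s11 607 axis at V=-70 [ 3.5 -1.8] lean deg (top towards left, fwd) [-1.7 -0.2] rms 1.54 Vmin -117.24533892867785
d11 101 axis at V=-70 [0.1 0.6] lean deg (top towards left, fwd) [-1.4  0.2] rms 0.38 Vmin -117.49429535292388
t 15.4 tcp [ 0.4976 -0.3019  0.357 ] loc [-332.1  143.1  419.7] q [-0.75  0.4   1.07 -0.    1.67 -0.91] F [-0.5  1.1 -2.5] w 0.0354 zang 9.27
shift tool mm [ -1.2 224.5   1.7]
```

View pics/d11.png

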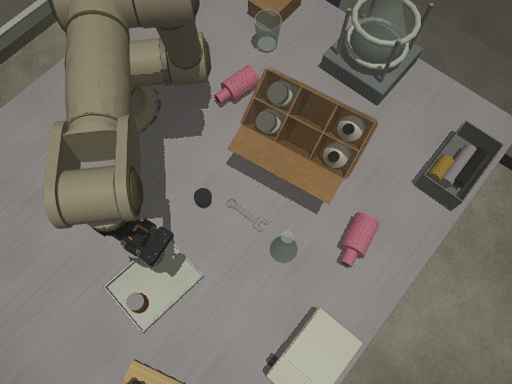

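View pics/s11.png

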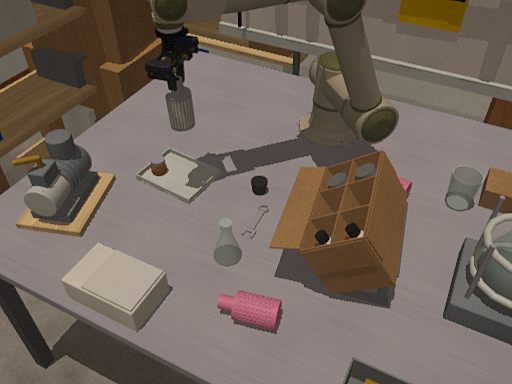

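```bash
python3 -m creep '[0,25,0,0,0,40,0,0,0,45,0,0,0,40,0,0,0,25,0,0]' | grep -E 'tcp_pos|force|width'; python3 -m creep '[0,20,0,0,0,8,0,0,0,0,0,0]' | grep -E 'tcp_pos|force|width'
python3 - <<'E'
from tilt import *
st();grab('scene','s12');tilt('s12');grab('wrist','w12')
D=load('s12');cv2.imwrite('pics/z13.png',cv2.resize(D['p'][60:220,110:250,::-1],None,fx=3.7,fy=3.7))
s=arm.observe()
q=(pts(D)-s['tcp_pos'])*1e3
# lowest filter points: columns
E
```

```text
tcp_pos: [0.498, -0.2991, 0.1808]
force: [0.4, -0.4, -1.8]
gripper_width: 0.0353
tcp_pos: [0.4984, -0.3002, 0.1548]
force: [0.3, 0.5, -1.8]
gripper_width: 0.0352
t 16.4 tcp [ 0.4984 -0.3002  0.1548] loc [-446.8  142.   253.3] q [-0.74  0.51  1.43  0.    1.2  -0.91] F [ 0.3  0.5 -1.8] w 0.0352 zang 9.4
s12 460 axis at V=-70 [ 4.3 -1.7] lean deg (top towards left, fwd) [-2.   0.1] rms 1.54 Vmin -116.83568686026271
```

View pics/z13.png

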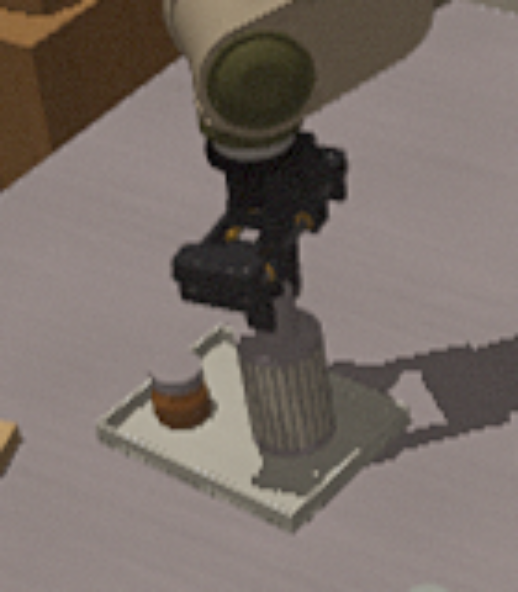

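Filter (zoom (290,390)) is just above the tray floor, upright and clear of the jar. Lowering gently.

```bash
python3 -m creep '[0,8,0,0,0,5,0,0,0,3,0,0]' | grep -E 'tcp_pos|force'; python3 -m creep '[0,2,0,0,0,1,0,0]' | grep -E 'tcp_pos|force'
```

```text
tcp_pos: [0.4982, -0.3006, 0.1382]
force: [0.3, 0.3, -2.2]
tcp_pos: [0.4983, -0.3007, 0.1356]
force: [0.5, -0.0, -1.8]
```

```bash
for i in 1 2; do python3 -m creep '[0,1,0,0,0,0.5,0,0]' | grep -E 'tcp_pos|force'; done
```

```text
tcp_pos: [0.4984, -0.3008, 0.1344]
force: [-1.0, 1.1, 1.1]
tcp_pos: [0.4987, -0.301, 0.1343]
force: [-3.0, 3.4, 12.5]
```

```bash
python3 -m creep '[-2,0,0,0,-1.5,0,0,0]' | grep -E 'tcp_pos|force'
python3 - <<'E'
from tilt import *
st();grab('scene','s13');tilt('s13')
E
```

```text
tcp_pos: [0.498, -0.2976, 0.1337]
force: [-1.1, 0.4, 4.8]
t 17.88 tcp [ 0.498  -0.2976  0.1337] loc [-456.8  142.   234.4] q [-0.74  0.53  1.46 -0.    1.15 -0.9 ] F [-1.1  0.4  4.8] w 0.0354 zang 9.38
s13 469 axis at V=-70 [ 2.6 -1.4] lean deg (top towards left, fwd) [-2.5  0.8] rms 3.45 Vmin -117.17216808372802
```

```bash
python3 -m creep '[0,0,0,0,0,0,0,0,0,0,0,0,0,0,0,0]' 42 | grep -E 'tcp_pos|force|width'; python3 -m creep '[0,0,0,0,0,0,0,0,0,0,0,0]' 64 | grep -E 'tcp_pos|force|width'
python3 - <<'E'
from tilt import *
grab('scene','s14');tilt('s14')
D=load('s14');cv2.imwrite('pics/z14.png',cv2.resize(D['p'][60:220,110:250,::-1],None,fx=3.7,fy=3.7))
E
```

```text
tcp_pos: [0.4977, -0.2973, 0.1325]
force: [0.6, -0.2, 0.1]
gripper_width: 0.0421
tcp_pos: [0.4977, -0.2973, 0.1326]
force: [0.8, 0.6, -0.3]
gripper_width: 0.0644
s14 471 axis at V=-70 [ 2.9 -1.5] lean deg (top towards left, fwd) [-2.2 -0.2] rms 3.91 Vmin -117.49045132311221
```

View pics/z14.png

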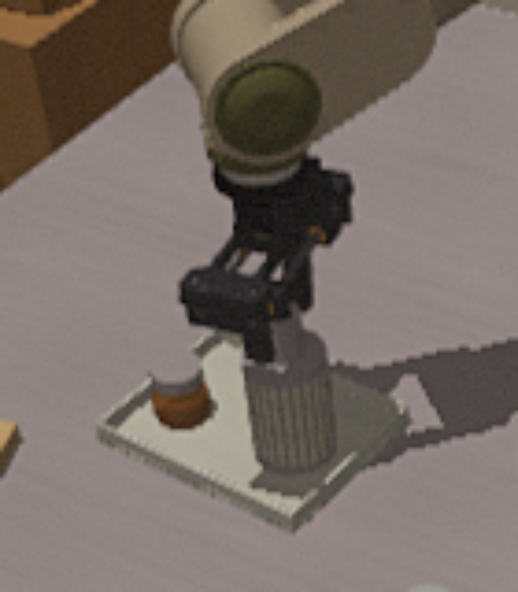

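The filter is released and standing free. Rising straight up, then checking everything.

```bash
python3 -m creep '[0,-15,0,0,0,-25,0,0,0,-40,0,0,0,-50,0,0,0,-50,0,0]' | grep -E 'tcp_pos|force'; python3 -m creep '[45,-20,-20,0,45,0,-20,0,45,0,-20,0,30,0,-10,0,0,0,0,0]' | grep -E 'tcp_pos|force'
python3 - <<'E'
from tray import *
grab('scene','s15');grab('side','d15');st()
for n in('s15','d15'):
    P=pts(load(n));q=P-np.array([.4990,-.2995,0])
    for z0,z1,nm in((.1,.117,'cap'),(.14,.165,'neck')):
        m=(abs(q[...,0])<.06)&(abs(q[...,1])<.06)&(P[...,2]>z0)&(P[...,2]<z1);A=P[m]
        if len(A): print(n,nm,len(A),A.mean(0).round(4),'zmed',np.median(A[:,2]).round(4),'ext',(A.max(0)-A.min(0)).round(3))
    L=(P-M)@R*1e3;m=(abs(L[...,1])<155)&(L[...,0]<-95)&(L[...,0]>-155)&(L[...,2]>-10)&(L[...,2]<60)
    c=np.polyfit(L[m][:,0],L[m][:,2],1);print('flap',np.pi+np.arctan(c[0]))
for i,(x,y) in enumerate((('scene0','s15'),('side0','d15'))):
    d=cv2.absdiff(load(x)['p'],load(y)['p']).max(2);cv2.imwrite(f'pics/diff{i}.png',(d>40)*255)
D=load('d15');cv2.imwrite('pics/z15.png',D['p'][:,:,::-1])
E
```

```text
tcp_pos: [0.4974, -0.297, 0.3155]
force: [0.7, -0.4, -0.6]
tcp_pos: [0.4546, -0.4729, 0.3326]
force: [0.0, 0.2, -0.2]
t 20.2 tcp [ 0.4557 -0.4708  0.3333] loc [-476.6  212.1  492. ] q [-0.98  0.59  0.84  0.    1.71 -1.14] F [0.2 1.2 1.3] w 0.0642 zang 9.38
s15 cap 245 [ 0.5071 -0.2862  0.1104] zmed 0.1111 ext [0.078 0.074 0.017]
s15 neck 105 [ 0.5008 -0.2916  0.1512] zmed 0.153 ext [0.04  0.036 0.018]
flap 2.8053556753268944
d15 cap 405 [ 0.5053 -0.2979  0.1128] zmed 0.1133 ext [0.074 0.072 0.017]
d15 neck 180 [ 0.5008 -0.2973  0.1538] zmed 0.1547 ext [0.036 0.033 0.018]
flap 2.7956214400703985[ WARN:0@10.822] global loadsave.cpp:1063 imwrite_ Unsupported depth image for selected encoder is fallbacked to CV_8U.
```

View pics/s15.png

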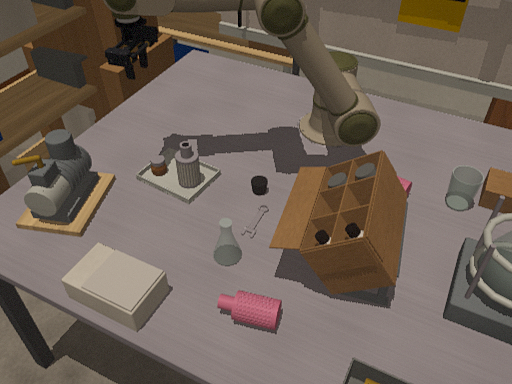

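View pics/z15.png

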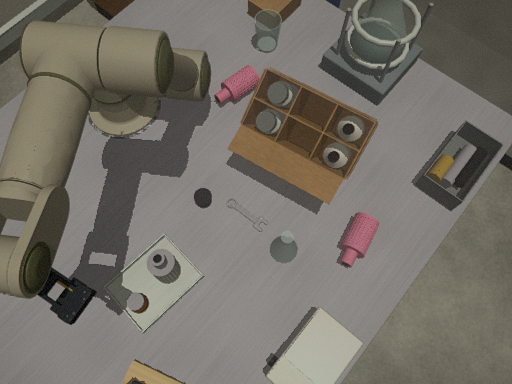

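View pics/diff1.png

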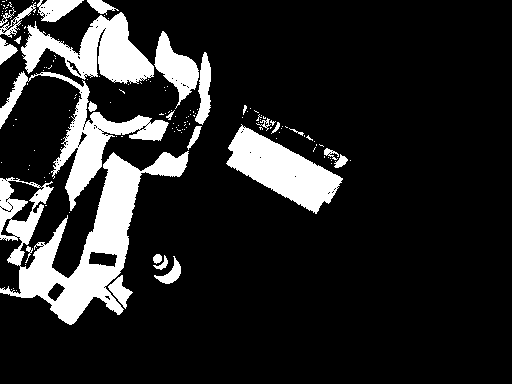

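```bash
python3 -c "
from rig import arm
print(arm.finish_job(), arm.observe()['time'])"
```

```text
the job is handed in; nothing more can be done
the job is handed in; nothing more can be done
```

The filter change is done and handed in at about 20 s, but it most likely fails on force. At t ≈ 3.8 s the wrist read about 330 N, well over the 120 N limit.

**The force fault:** I placed the first approach too far in, about 75 mm from the hinge when it should have been about 30 mm. The closed fingertips came down on the carton's row divider. I backed off at once, and nothing in the pictures had moved.

**What I did:**
- **Flap:** I folded it right back to its stop.
- **Lift:** I gripped the filter by its neck in the front middle cell and drew it out about 185 mm along the slope.
- **Standing it up:** The tool can't tilt, so I lowered the filter partly back into its cell mouth. I then turned it upright in the grip against the row divider, with 2–3 N of force.
- **Placing:** I set it on the tray floor, let go and moved clear.

**Last checks, all but the force as wanted:**
- **Flap:** it measures about 2.80 rad, which is the stop.
- **Filter:** it stands free with its neck top at z ≈ 0.154 m, as expected on the tray floor, about 45 mm from the tray's centre towards +y.
- **Tilt:** the fitted lean was 1.5–2° while held. A fit after release still gave about 2°, but it was a poor fit. I did not measure the tilt again after the arm cleared, though the final pictures show it upright.
- **Other things:** comparing the side camera's first and last pictures showed changes only at the flap and front row, the filter, and the arm and its shadow. The jar, flask, stopper, wrench and pink look-alikes did not move. The other four containers look in place, though the front bottle and can were partly hidden behind the flap in the first picture.

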